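# Stow the jar tray under the rolling desk

## Task

Stand the white jar upright in the open metal tray, then slide the tray by its red pull into the bay under the rolling desk until its wooden front panel sits flat against the desk's front, and let go. Ease it in: the guide rails hidden inside may sit up to 2 cm off to one side, so feel for them and never force the tray (at most about 20 N against the desk). Keep the jar standing and leave the amber jar, the paddle and the incense bundle where they are.

Things in the scene. Friction and masses are not known exactly. Their poses are not given: they have to be found in the camera images.
- desk: Fixed low wooden desk with sloping top, 324 wide x 225 deep, 95 high at its front edge rising to 138 at the back. Origin: middle of the lower edge of the bay's mouth, in the plane of the front face, on the table; x points into the bay, y left, z up. The mouth is 160 wide and 68 high; the bay's floor is the table. When home, the tray's panel touches the front face, which is the stop.
- bay_flare (a point): On the bay's floor, 24 behind the front face on the mouth's middle line; axes as the desk's. Here, unseen, begin the flared ends of the guide rails: about 150 apart, narrowing at about 40 degrees (from x) to 103 at 52 behind the face.
- bay_rails (a point): On the bay's floor, 127 behind the front face on the mouth's middle line; axes as the desk's. Two hidden parallel rails, 34 high, 103 apart (tray 100), run along x from 52 to 195 behind the face. The rails do not move, but their middle lies up to 18 left or right of this line, differently each time: it can only be felt, by the sideways push on the tray's leading corners at the flares.
- tray: Loose tray, 0.3 to 0.6 kg, standing on the table: open steel box 130 long (x), 100 wide (y), 30 high, walls and floor 4 thick, with a pale wooden front panel 12 thick, 196 wide, 72 high (2 to 74 above the table) on its -x end and a red pull on the panel. Origin: centre of the steel box's underside; x points to the leading end that enters the bay, z up. The jar may stand anywhere in it.
- tray_pull (a point): Where to grip the red pull, 30 ahead of the panel's front face, 55 above the table. The pull is an upright block 16 wide (tray y), 48 long (tray x, sticking out from the panel) and from 26 to 72 above the table; grip it across its width from above. It lies at x = -107 from the tray's origin. Axes as the tray's.
- panel_back (a point): Middle of the front panel's back face, at table height, 65 behind the tray's origin (-x). Axes as the tray's. It lies in the desk's front plane (0 in the desk's x) when the tray is fully home.
- tray_nose (a point): Middle of the tray's leading end, at table height, 65 ahead of the tray's origin (+x). Axes as the tray's. The leading corners lie 50 to each side of it.
- white_jar: Loose closed jar, white all over, 48 diameter, 50 high, 0.14 kg. Origin: centre of its underside, z up.
- amber_jar: Bystander: closed jar of amber glass with black lid, 48 diameter, 50 high. Origin: centre of its underside. Its place and the white jar's may be swapped.
- paddle: Bystander: wooden rolling paddle lying flat, 200 (x) x 90 (y) x 10 with a 28 wide, 36 high grip bar across its middle. Origin: centre of its underside.
- bundle: Bystander: bundle of incense sticks lying flat, about 210 long (x), 30 wide, 24 high, thin red ends towards -x. Origin: under the bundle, near its middle.
Mind the look-alikes: they are no part of the job. Of the things like the white_jar, leave any that is purple; of the rest the smaller one is meant.

How it is judged:
By the outcome, as a careful person would: the job done as asked, in the order asked, and still so for the second after the job is handed in, with the robot touching nothing.
It also fails if it takes over 72 s, if anything falls off the work surface, if the arm or the gripper's body presses on something with over 40 N, if the wrist force passes 120 N, or if a joint passes its speed limit or range.

## Robot

A 6-joint arm with a two-finger parallel gripper is mounted at the origin on the work surface. World frame = base frame: x ahead of the robot, y to its left, z up, the work surface at z = 0. Lengths are in mm, angles in rad, forces in N, time in s.
With the tool pointing down it reaches from about 400 to 925 mm from the base axis. Payload 3.4 kg.
Tool frame: the origin (TCP) lies midway between the tips of the shut fingers; the grasp point (between the pads) lies 19 mm behind it (robot.grasp_offset is the distance from the TCP to the grasp point, in mm); z points along the fingers, y is the direction in which the jaws open and shut (so a half turn about z gives the same grasp; the last joint's range is limited). The gripper opens to 85 mm and grips with 20 to 120 N. Pads are 22 mm wide; open, the fingers measure 114 mm over their backs; the gripper's body (76 mm by 85 mm) begins 54 mm behind the grasp point. The pads swing forward as they close: fully open they stand 13 mm farther back than shut.
Start: joints at [-1.327, 0.307, 1.506, -0, 1.328, -0.073], TCP at [179.651, -546.22, 231.305] pointing down, gripper open.
Joint ranges: [-3.12, 3.12], [-1.05, 2.28], [0.14, 2.33], [-1.42, 4.57], [0.1, 2.73], [-2.68, 2.68]. Speed limits (rad/s): [2.57, 2.57, 3.14, 3.14, 3.14, 3.14].

## Interface

Orientations are given as a unit quaternion [w, x, y, z].
In Python, from rig import robot gives the robot as it stands. The module is installed in compiled form; this text tells all that it offers.
- The arm moves only by the shell command python3 -m handwheel 'ROWS' [FORCE]. ROWS is text: rows parted by semicolons, each of 5 numbers parted by spaces: the closure, from -1 (fully open) to 1 (shut), then the shift along the world's x, y, z in m, then the turn about the world's z in degrees. In form: claw x y z twist; .... A call has 1 to 12 rows; each row shifts and turns the commanded pose from where the row before left it; what a row does not reach is not made up. A row lasts 1/10 s, in which the tool goes at most 50 mm and 8.59 degrees, less where a joint would pass 70% of its speed; a pose out of reach is approached as far as the arm can. A call with a gripper value outside its range is refused whole. The fingers move at their own pace and stop on an object; FORCE is the grip in N (left out, the last holds). Time passes only in rows, so rows that do not move let the fingers close. It gives the time, the measured TCP pose, the force and the opening at its end, in the units of the state.
- robot.state(): the state, without advancing time (a new reading comes with each control period).
- robot.capture(name): name is "scene" or "side" or "wrist"; returns a dict with "img" (420x560x3 uint8, blue, green, red), "vertical_fov" (degrees; the focal length in pixels is half the picture's height over the tangent of half this angle, whatever the lens; pixels are square), "cx", "cy" (the principal point, pixels), "rvec" (rotation vector, rad) and "tvec" (3), from world to camera coordinates, as OpenCV has them. Camera axes: x right, y down, z forward; pixel columns grow to the right and rows downward; lengths in mm; the calibration is good to about 2 mm. The wrist camera is an equidistant fisheye: a pixel r from the principal point sees the ray r / f radians off the axis. A picture is of the moment at which its call begins. There is no depth.
- robot.sign_off(): hands the job in, once; it reports no verdict.
The state is a dict: "time": time; "joint_pos": joint angles; "dq": joint speeds; "joint_efforts": joint torques, N m; "tool_pos": TCP position; "tcp_rot": TCP orientation; "ft_force": force on the tool from outside, world axes, zero at the start; "wrist_torque": the same for the moment, N m; "finger_gap": finger opening in mm.
Only numpy, scipy, OpenCV 4.12 (cv2) and the standard library are available. Lean on these libraries where they do the work, as an engineer would, in place of code of your own. Each camera call takes 0.05 s, during which the arm holds its last target. There are 200 camera calls.

## Working session

There is one attempt and no reset: what is moved stays moved. The work goes in short steps, Python scripts to look and compute and a shell command to move; the robot and the scene stay as the last step left them, time stands still between calls to the robot, and variables do not carry over. Pictures are saved under pics/ and viewed, about 8 in all and at most 12, crops included, and the job is handed in when it is done.

```bash
mkdir -p pics; cat > h.py <<'E'
import numpy as np, cv2
from rig import robot
def cap(n,f=None):
    c=robot.capture(n)
    if f: cv2.imwrite('pics/'+f,c['img'])
    return c
def ray(c,u,v,fish=False):
    f=210/np.tan(np.radians(c['vertical_fov'])/2)
    x,y=(u-c['cx'])/f,(v-c['cy'])/f
    if fish:
        r=np.hypot(x,y)+1e-12; d=np.array([np.sin(r)*x/r,np.sin(r)*y/r,np.cos(r)])
    else: d=np.array([x,y,1.])
    R=cv2.Rodrigues(np.array(c['rvec'],float))[0]
    return -R.T@np.array(c['tvec'],float).ravel(), R.T@d
def onz(c,u,v,z,fish=False):
    o,d=ray(c,u,v,fish); return o+d*(z-o[2])/d[2]
E
python3 - <<'E'
from h import *
for n in('scene','side'):
    c=cap(n,n+'1.png'); o,d=ray(c,280,210); print(n,o.round(),d.round(2),c['vertical_fov'],c['cx'],c['cy'])
    np.savez(n+'1.npz',**c)
print(robot.state())
a=cv2.imread('pics/scene1.png');
E
```

```text
scene [1206. -581.  939.] [-0.48  0.5  -0.72] 50.396836575714545 277.96950386685177 209.46537228586274
side [260. 613. 895.] [ 0.32 -0.56 -0.76] 56.84926073241278 277.8323217564491 205.66197450455033
{'time': 0.1, 'joint_pos': array([-1.32647637e+00,  3.07513054e-01,  1.50754943e+00, -4.06386747e-05,
        1.32838029e+00, -7.34999707e-02]), 'dq': array([-0.00143903,  0.00147048, -0.00363828,  0.00029327,  0.00144841,
       -0.0007435 ]), 'joint_efforts': array([ 8.90469764e-04, -4.58528817e+01, -2.52607781e+01, -8.57199802e-05,
        5.56911284e-03, -7.24535994e-06]), 'tool_pos': array([ 179.49709049, -545.60947557,  230.46210708]), 'tcp_rot': array([-9.20007590e-04,  9.87399162e-01,  1.58246763e-01, -9.85623167e-05]), 'ft_force': array([0.36746732, 0.52039769, 0.26533116]), 'wrist_torque': array([ 0.01166448,  0.01163191, -0.00574336]), 'finger_gap': 85.31795775794184}
```

View pics/scene1.png

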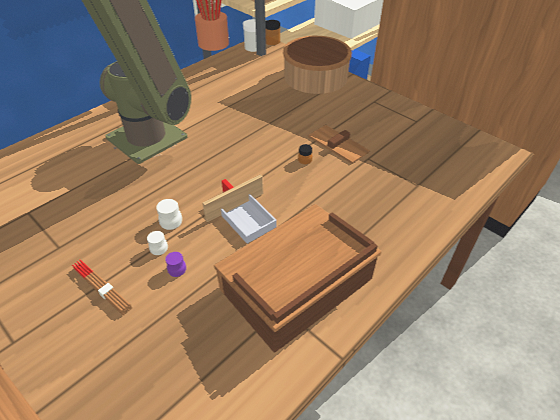

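View pics/side1.png

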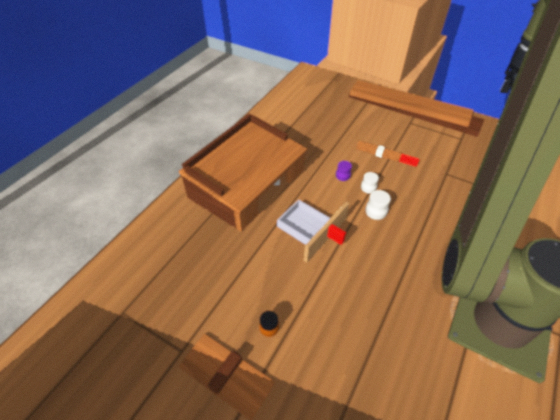

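Scene: target small white jar at (157,243), the larger white jar at (169,213), purple at (176,264), tray at (248,218), and red pull at (228,187). The desk lies beyond the tray, near (300,275). Side: small jar at (370,183), tray at (305,222).

```bash
python3 - <<'E'
import cv2
a=cv2.imread('pics/scene1.png')[150:350,130:390]; cv2.imwrite('pics/c1.png',cv2.resize(a,None,fx=3,fy=3,interpolation=cv2.INTER_CUBIC))
a=cv2.imread('pics/side1.png')[110:270,170:410]; cv2.imwrite('pics/c2.png',cv2.resize(a,None,fx=3.3333,fy=3.3333,interpolation=cv2.INTER_CUBIC))
E
```

```text
(no output)
```

View pics/c1.png

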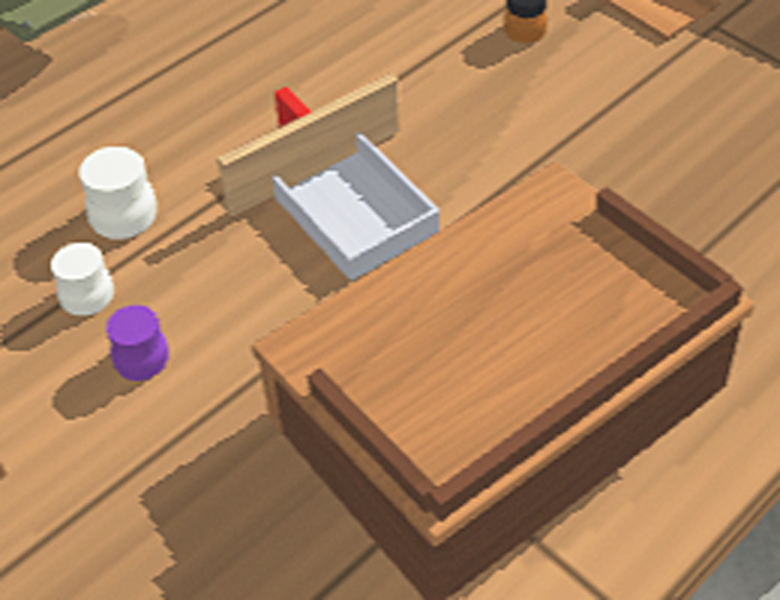

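View pics/c2.png

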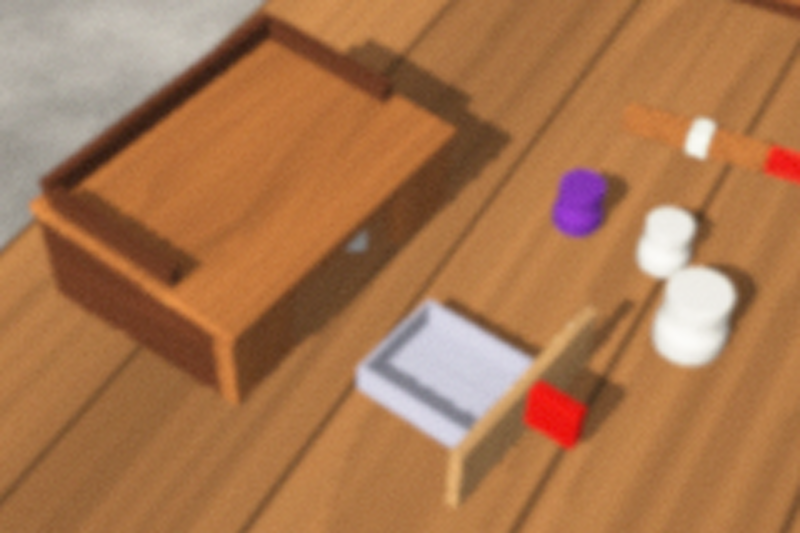

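```bash
cat > m.py <<'E'
from h import *
S=dict(np.load('scene1.npz'));D=dict(np.load('side1.npz'))
s=lambda u,v:(130+u/3,150+v/3); d=lambda u,v:(170+u*.3,110+v*.3)
def tri(p,q):
    o1,a=ray(S,*p);o2,b=ray(D,*q);a/=np.linalg.norm(a);b/=np.linalg.norm(b)
    t=np.linalg.lstsq(np.c_[a,-b],o2-o1,rcond=None)[0]
    x,y=o1+t[0]*a,o2+t[1]*b;return ((x+y)/2).round(1),round(np.linalg.norm(x-y),1)
def P(n,a,b,z):
    print(n, onz(S,*s(*a),z).round(1)[:2] if a else '', onz(D,*d(*b),z).round(1)[:2] if b else '', tri(s(*a),d(*b)) if a and b else '')
P('jar top',(80,259),(671,221),50)
P('lead -',(350,264),(432,302),30)
P('lead +',(437,212),(360,368),30)
P('rear -',(277,180),None,30);P('rear +',(362,138),None,30)
P('desk front R top',(258,350),(455,128),95)
P('desk front L top',(556,165),(237,340),95)
P('desk front L bot',None,(237,402),0)
P('panel top -',(222,163),(592,312),74)
P('panel top +',(396,78),(455,455),74)
P('pull outer',(281,90),(580,410),72)
P('purple',(134,322),(584,183),50);P('big',(113,172),(700,285),60)
# masks
for nm,c in(('S',S),('D',D)):
    h=cv2.cvtColor(c['img'],cv2.COLOR_BGR2HSV)
    m=cv2.inRange(h,(0,0,170),(180,40,255)); n,l,st,ce=cv2.connectedComponentsWithStats(m)
    for i in range(1,n):
        if st[i,4]>60 and st[i,4]<3000: print(nm,st[i],ce[i].round(1))
E
python3 m.py
```

```text
jar top [ 445.4 -258.6] [ 442.3 -264. ] (array([ 443.7, -260.1,   51.3]), np.float64(5.2))
lead - [605.3 -87.1] [593.3 -80.9] (array([598.1, -84.6,  22.8]), np.float64(5.6))
lead + [616.8  11.7] [610.8  16.7] (array([613.2,  14.1,  25.6]), np.float64(1.6))
rear - [479.8 -64.4]  
rear + [496.   30.5]  
desk front R top [ 661.3 -232.4] [ 652.9 -231.7] (array([ 656.4, -232.6,   91.7]), np.float64(6.1))
desk front L top [694.8  83. ] [684.7  86.5] (array([689.6,  85. ,  90.1]), np.float64(5.8))
desk front L bot  [696.1  82.2] 
panel top - [ 462.8 -110.2] [ 454.6 -103.5] (array([ 456.7, -107.5,   68.3]), np.float64(2.3))
panel top + [493.2  81. ] [486.6  84.1] (array([488.8,  83. ,  70.4]), np.float64(3.3))
pull outer [424.6  -6.7] [421.6  -5.4] (array([422.5,  -6. ,  70.4]), np.float64(1.5))
purple [ 535.6 -267.5] [ 532.5 -270.6] (array([ 533.7, -268.5,   50.2]), np.float64(4.1))
big [ 388.1 -179.7] [ 389.2 -191.9] (array([ 390.2, -183.5,   65.8]), np.float64(6.0))
S [ 314    0   69   38 2067] [347.5  15.3]
S [243  19  13  33 329] [249.6  34.6]
S [221 195  55  42 659] [246.3 219.4]
S [157 199  25  30 592] [168.9 213.7]
S [147 231  21  24 373] [157.  242.6]
S [ 98 283  15  16 100] [104.9 289.1]
D [208  38  17  18 192] [215.9  46.2]
D [167  60  37  25 319] [184.6  71.4]
D [180 145  20  10 109] [190.  148.9]
D [  0 167  43  31 178] [ 21.3 181.7]
D [362 173  28  46 775] [374.9 197. ]
D [287 201  42  35 777] [307.4 218. ]
D [277 212  33  32 279] [292.  230.8]
```

Sizes check out: desk front 318 mm against 324, jar top z about 51, tray length and pull are consistent. The tray origin is at about (542,-25) with yaw about -9.2°. The desk mouth is at about (674,-73) with yaw about -5.9°. The jar is at (444,-261). I'll move over the jar.

```bash
python3 -m handwheel '-1 .03 .033 0 -5;-1 .033 .036 0 -5;-1 .033 .036 0 -5;-1 .033 .036 -.005 -5;-1 .033 .036 -.005 -5;-1 .033 .036 -.01 -5;-1 .033 .036 -.01 -5;-1 .03 .036 -.01 -5;-1 .006 0 -.02 0;-1 0 0 0 0' 30
python3 - <<'E'
from h import *
c=cap('wrist','w1.png')
s=robot.state();print(s['tool_pos'],s['tcp_rot'])
print(ray(c,280,210,True))
h=cv2.cvtColor(c['img'],cv2.COLOR_BGR2HSV)
m=cv2.inRange(h,(0,0,170),(180,40,255)); n,l,st,ce=cv2.connectedComponentsWithStats(m)
for i in range(1,n):
    if st[i,4]>60: print(st[i],ce[i].round(1),onz(c,*ce[i],40,True).round(1))
E
```

```text
time: 1.1
tool_pos: [443.2, -258.7, 168.9]
tcp_rot: [-0.001, 0.982, -0.187, -0.002]
ft_force: [0.2, 0.6, -0.6]
finger_gap: 86.0
[ 442.87601297 -259.97118052  170.00256033] [-6.14865453e-04  9.82180851e-01 -1.87927699e-01 -1.89143643e-03]
(array([ 510.47477102, -283.72783349,  311.5840073 ]), array([-0.26869246,  0.09733521, -0.95829547]))
[414  91  39  28 667] [433.5 105.4] [ 474.2 -418.6   40. ]
[   1  121   92  133 3152] [ 55.9 182.8] [544.  -56.6  40. ]
[ 255  173   51   53 2023] [278.9 200.4] [ 442.8 -258.4   40. ]
[195 253  16  19 108] [201.3 260. ] [ 415.9 -169.5   40. ]
[ 188  269   62   53 2551] [218.2 294.8] [ 375.8 -168.1   40. ]
```

View pics/w1.png

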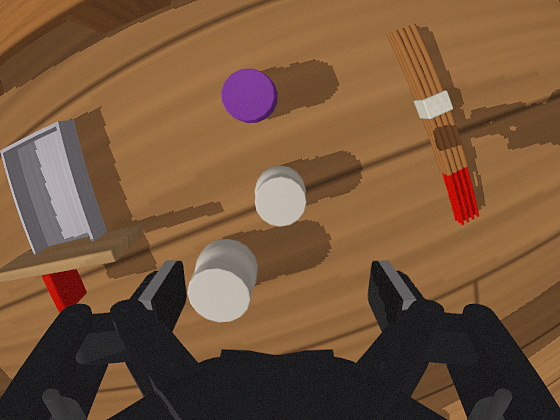

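The wrist view shows the small jar centred at (281,201), at about (443,-259), directly under the tool. I'll descend and grip.

```bash
python3 -m handwheel '-1 0 .001 -.04 0;-1 0 0 -.04 0;-1 0 0 -.04 0;-1 0 0 -.025 0;-1 0 0 -.014 0;-1 0 0 0 0;1 0 0 0 0;1 0 0 0 0;1 0 0 0 0;1 0 0 0 0;1 0 0 0 0;1 0 0 0 0' 30
python3 -m handwheel '1 0 0 0 0;1 0 0 0 0;1 0 0 .03 0;1 0 0 .04 0;1 0 0 .04 0;1 0 0 0 0'
```

```text
time: 2.35
tool_pos: [444.4, -261.3, 14.1]
tcp_rot: [0.001, 0.982, -0.189, 0.001]
ft_force: [-1.1, -1.2, 5.6]
finger_gap: 45.3
time: 2.95
tool_pos: [447.4, -262.7, 128.4]
tcp_rot: [0.003, 0.982, -0.189, 0.006]
ft_force: [0.1, -0.6, -1.3]
finger_gap: 45.3
```

Jar held with the gap at 45.3. I'll carry it over the tray with the jaws turned along the tray's length.

```bash
python3 -m handwheel '1 .008 .02 0 8.5;1 .008 .02 0 8.5;1 .008 .02 0 8.5;1 .008 .02 0 8.5;1 .008 .02 0 8.5;1 .008 .02 0 8.5;1 .008 .02 0 8.5;1 .008 .02 0 8.5;1 .008 .02 0 8.5;1 .008 .02 0 8.5;1 .008 .02 0 8.5;1 .008 .016 0 8.5'
python3 -m handwheel '1 0 0 0 0;1 0 0 0 0'
python3 - <<'E'
from h import *
c=cap('wrist','w2.png');np.savez('w2.npz',**c)
s=robot.state();print(s['tool_pos'],s['tcp_rot'],s['joint_pos'])
E
```

```text
time: 4.15
tool_pos: [539.2, -22.9, 121.9]
tcp_rot: [-0.0, 0.763, 0.647, -0.0]
ft_force: [-0.7, -0.3, -1.6]
finger_gap: 45.3
time: 4.35
tool_pos: [539.0, -24.1, 122.0]
tcp_rot: [-0.0, 0.765, 0.644, -0.001]
ft_force: [-0.3, 0.3, -1.8]
finger_gap: 45.2
[538.86971832 -24.49120145 121.98606353] [-2.15291417e-04  7.65469627e-01  6.43471755e-01 -5.51781515e-04] [-1.23373338e-01  3.66543199e-01  1.72686735e+00 -5.94743929e-04
  1.04924865e+00  4.96690370e-02]
```

View pics/w2.png

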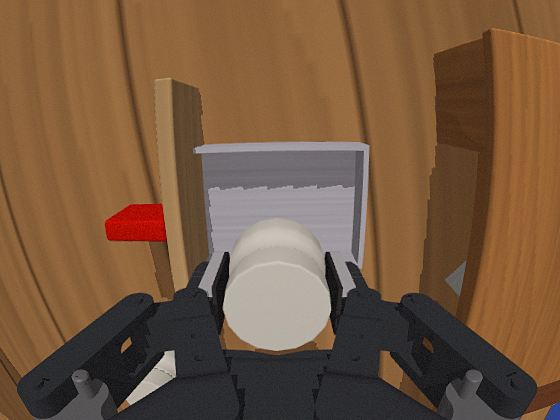

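The wrist view shows the jar hanging over the tray. The tray's left rim runs (197,149)–(368,146), and the leading wall goes down to about (360,265).

```bash
python3 - <<'E'
from h import *
c=dict(np.load('w2.npz'))
for p,z in(((197,149),30),((368,146),30),((360,262),30),((155,80),74),((172,80),74),((107,226),72),((107,218),72),((488,30),95)): print(p,onz(c,*p,z,True).round(1))
E
```

```text
(197, 149) [490.5  35.4  30. ]
(368, 146) [615.2  16.2  30. ]
(360, 262) [599.6 -76.1  30. ]
(155, 80) [484.2  85.1  74. ]
(172, 80) [494.9  82.2  74. ]
(107, 226) [4.245e+02 2.000e-01 7.200e+01]
(107, 218) [426.5   5.8  72. ]
(488, 30) [688.   87.2  95. ]
```

```bash
python3 -m handwheel '1 .004 .001 -.03 0;1 0 0 -.03 0;1 0 0 -.025 0;1 0 0 -.012 0;1 0 0 0 0;1 0 0 0 0'
python3 -m handwheel '1 0 0 -.004 0;1 0 0 0 0'
```

```text
time: 5.0
tool_pos: [544.0, -23.8, 25.8]
tcp_rot: [0.0, 0.765, 0.644, 0.0]
ft_force: [1.4, 0.3, -1.5]
finger_gap: 45.4
time: 5.2
tool_pos: [544.3, -23.4, 22.1]
tcp_rot: [0.001, 0.765, 0.644, 0.001]
ft_force: [0.0, -0.5, -0.7]
finger_gap: 45.1
```

```bash
python3 -m handwheel '1 0 0 -.002 0;1 0 0 0 0'; python3 -m handwheel '1 0 0 -.001 0;1 0 0 0 0'
```

```text
time: 5.4
tool_pos: [543.8, -23.2, 19.6]
tcp_rot: [0.0, 0.765, 0.644, 0.0]
ft_force: [-0.4, -0.2, -1.0]
finger_gap: 45.0
time: 5.6
tool_pos: [543.6, -23.2, 18.3]
tcp_rot: [0.0, 0.765, 0.644, 0.0]
ft_force: [0.8, -0.1, -0.6]
finger_gap: 45.4
```

```bash
python3 -m handwheel '1 0 0 -.001 0;1 0 0 0 0';python3 -m handwheel '.2 0 0 0 0;-.1 0 0 0 0;-.4 0 0 0 0;-.4 0 0 0 0;-.4 0 0 0 0;-.4 0 0 .02 0;-.4 0 0 .04 0;-.4 0 0 .04 0;-.4 0 0 .04 0;-1 0 0 0 0'
```

```text
time: 5.8
tool_pos: [543.7, -23.2, 18.1]
tcp_rot: [0.0, 0.765, 0.644, 0.0]
ft_force: [-1.4, 0.0, 6.4]
finger_gap: 45.2
time: 6.8
tool_pos: [548.0, -23.7, 163.0]
tcp_rot: [0.004, 0.765, 0.644, 0.004]
ft_force: [0.6, 0.2, 0.2]
finger_gap: 72.5
```

```bash
python3 -m handwheel '-1 -.01 .0015 0 -8.1;-1 -.01 .0015 0 -8.1;-1 -.01 .0015 0 -8.1;-1 -.01 .0015 0 -8.1;-1 -.01 .0015 0 -8.1;-1 -.01 .0015 0 -8.1;-1 -.01 .0015 0 -8.1;-1 -.01 .0015 0 -8.1;-1 -.01 .0015 0 -8.1;-1 -.01 .0015 0 -8.1;-1 -.006 .0015 0 -8.1;-1 0 0 0 0'
python3 - <<'E'
from h import *
c=cap('wrist','w3.png');np.savez('w3.npz',**c)
s=robot.state();print(s['tool_pos'],s['tcp_rot'],s['joint_pos'])
h=cv2.cvtColor(c['img'],cv2.COLOR_BGR2HSV)
m=cv2.inRange(h,(0,150,80),(6,255,255))|cv2.inRange(h,(174,150,80),(180,255,255)); n,l,st,ce=cv2.connectedComponentsWithStats(m)
for i in range(1,n):
    if st[i,4]>60: print(st[i],ce[i].round(1),onz(c,*ce[i],72,True).round(1))
E
```

```text
time: 8.0
tool_pos: [435.9, -6.5, 156.5]
tcp_rot: [-0.0, 0.997, -0.078, -0.001]
ft_force: [0.8, -0.4, 0.3]
finger_gap: 85.2
[436.95405201  -6.60547374 156.73985484] [-2.89067061e-05  9.97108114e-01 -7.59942375e-02 -5.32925823e-04] [-1.11850047e-01  1.94531457e-01  1.88590383e+00  2.24923569e-05
  1.06222460e+00  1.61107049e+00]
[ 267  173   22   62 1345] [277.6 203.2] [445.8  -6.9  72. ]
```

View pics/w3.png

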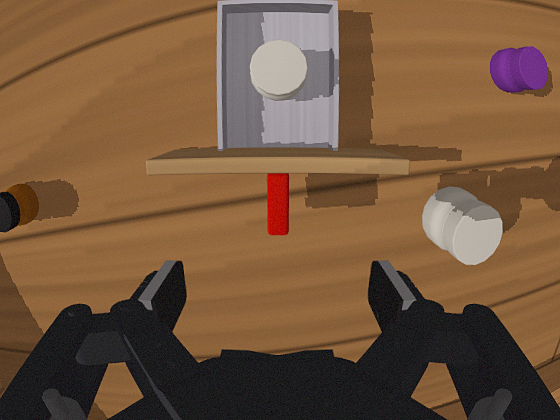

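The jar stands mid-tray at (278,70), and the pull at (278,203) is between the open jaws. I'll descend and grip the pull.

```bash
python3 -m handwheel '-1 .003 0 -.03 0;-1 0 0 -.03 0;-1 0 0 -.03 0;-1 0 0 -.02 0;-1 0 0 -.01 0;-1 0 0 0 0;1 0 0 0 0;1 0 0 0 0;1 0 0 0 0;1 0 0 0 0;1 0 0 0 0;1 0 0 0 0' 50
python3 -m handwheel '1 0 0 0 0;1 0 0 0 0;1 0 0 0 0'
```

```text
time: 9.25
tool_pos: [441.0, -6.9, 38.0]
tcp_rot: [0.0, 0.997, -0.078, 0.001]
ft_force: [-0.9, 0.3, 6.5]
finger_gap: 15.0
time: 9.55
tool_pos: [441.0, -6.9, 38.0]
tcp_rot: [0.0, 0.997, -0.078, 0.001]
ft_force: [-1.6, -0.1, 6.0]
finger_gap: 14.8
```

```bash
python3 -m handwheel '1 0 0 .0005 0;1 0 0 0 0';python3 -m handwheel '1 .002 -.002 0 0;1 .0035 -.0035 0 0.3;1 .005 -.005 0 .3;1 .005 -.005 0 .4;1 .005 -.005 0 .4;1 .005 -.005 0 .4;1 .005 -.005 0 .4;1 .005 -.005 0 .4;1 .004 -.005 0 .3;1 .003 -.0035 0 0;1 .002 -.002 0 0;1 0 0 0 0'
python3 - <<'E'
from h import *
c=cap('scene','s2.png');np.savez('s2.npz',**c);d=cap('side','d2.png');np.savez('d2.npz',**d);w=cap('wrist','w4.png');np.savez('w4.npz',**w)
s=robot.state();print(s['tool_pos'],s['tcp_rot'],s['ft_force'])
E
```

```text
time: 9.75
tool_pos: [440.9, -6.8, 38.0]
tcp_rot: [0.0, 0.997, -0.078, 0.0]
ft_force: [0.5, 0.1, 2.1]
finger_gap: 15.3
time: 10.95
tool_pos: [484.1, -52.2, 38.0]
tcp_rot: [-0.0, 0.999, -0.052, -0.001]
ft_force: [-2.5, 1.3, 6.7]
finger_gap: 15.6
[484.08800717 -52.2012024   38.00920722] [-3.59629772e-04  9.98641079e-01 -5.21059591e-02 -9.14069139e-04] [-2.72889358  2.13985585  6.54800458]
```

View pics/w4.png

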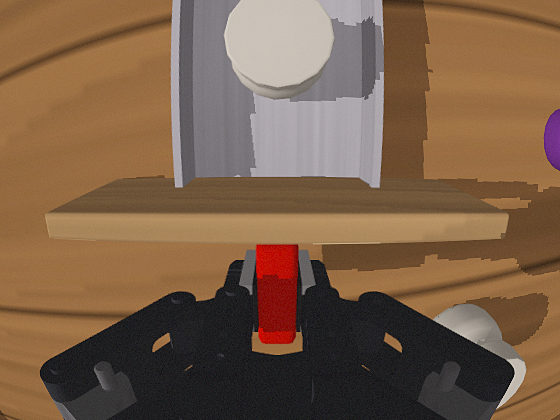

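The wrist view shows the jar upright at (278,45), the panel square to the gripper, and the pull held at (277,290). Next I'll check alignment with the desk from outside.

```bash
python3 - <<'E'
import cv2,numpy as np
a=cv2.imread('pics/s2.png')[170:300,200:330]; b=cv2.imread('pics/d2.png')[130:260,210:340]
f=lambda i:cv2.resize(i,(400,400),interpolation=cv2.INTER_CUBIC)
cv2.imwrite('pics/c3.png',np.hstack([f(a),f(b)]))
E
```

```text
(no output)
```

View pics/c3.png

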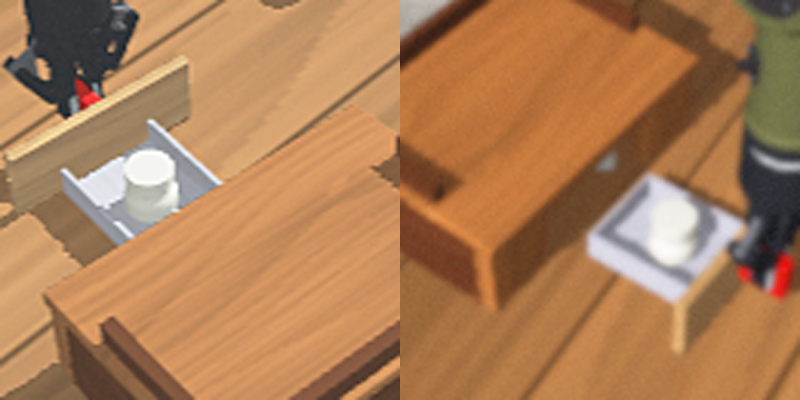

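```bash
python3 - <<'E'
from h import *
S=dict(np.load('s2.npz'));D=dict(np.load('d2.npz'));W=dict(np.load('w4.npz'));k=.325
def fr(p,o=np.array([673.,-73]),t=np.radians(-5.9)):
    q=p[:2]-o;c,s=np.cos(t),np.sin(t);return np.round([c*q[0]+s*q[1],-s*q[0]+c*q[1]],1)
def show(n,p): print(n,p[:2].round(1),fr(p))
for n,u,v,z in(('panel-',8,158,74),('panel+',187,60,74),('rim-',66,172,30),('rim+',152,124,30),('deskR',45,292,95),('deskL',375,108,95)): show(n,onz(S,200+u*k,170+v*k,z))
for n,u,v,z in(('lead-',250,176,30),('lead+',190,238,30),('deskLtop',88,248,95),('deskRtop',296,58,95)): show('D'+n,onz(D,210+u*k,130+v*k,z))
for u,v,z in((46,213,74),(507,214,74),(172,150,30),(383,150,30)): show('W',onz(W,u,v,z,True))
E
```

```text
panel- [ 509.3 -152.7] [-154.6  -96.1]
panel+ [531.6  38.8] [-152.1   96.6]
rim- [ 524.1 -105.7] [-144.8  -47.8]
rim+ [535.6 -11.8] [-142.9   46.8]
deskR [ 655.  -231.4] [  -1.6 -159.4]
deskL [707.5  94.9] [ 17.1 170.5]
Dlead- [ 641.6 -116.6] [-26.8 -46.6]
Dlead+ [651.4 -16.4] [-27.3  54. ]
DdeskLtop [693.3  85.8] [  3.9 160. ]
DdeskRtop [ 652.7 -229.4] [  -4.1 -157.6]
W [533.   40.9] [-151.    98.9]
W [ 512.5 -149.9] [-151.8  -93. ]
W [546.5  -6.6] [-132.7   53.1]
W [ 535.9 -107.3] [-132.8  -48.3]
```

Aligned: tray about 2 mm left of the mouth's middle, yaw within about 0.5°, nose about 23 mm short. I'll ease in to just short of the flares.

```bash
python3 -m handwheel '1 .002 -.0002 0 0;1 .004 -.0006 0 0;1 .005 -.0007 0 0;1 .005 -.0005 0 0;1 .005 -.0005 0 0;1 .005 -.0005 0 0;1 .005 -.0005 0 0;1 .004 -.0005 0 0;1 .003 -.0003 0 0;1 .002 -.0002 0 0;1 0 0 0 0'
for i in 1 2; do python3 -m handwheel '1 0 0 0 0' | grep -E 'force|tool_pos';done; python3 -c "
from rig import robot;s=robot.state();print(s['ft_force'],s['wrist_torque'])"
```

```text
time: 12.2
tool_pos: [521.9, -56.6, 38.0]
tcp_rot: [-0.0, 0.999, -0.052, -0.003]
ft_force: [-6.8, 0.5, 10.5]
finger_gap: 15.4
tool_pos: [522.0, -56.6, 38.0]
ft_force: [-6.5, 0.6, 10.4]
tool_pos: [522.0, -56.6, 38.0]
ft_force: [-6.4, 1.8, 9.8]
[-6.36855857  1.75258481  9.77751873] [ 0.13455543  0.83364744 -0.05562459]
```

```bash
python3 -m handwheel '1 0 0 .0007 0;1 0 0 0 0'|grep -E 'force|tool_pos'
python3 -m handwheel '1 .001 -.0001 0 0;1 .001 -.0001 0 0;1 0 0 0 0'|grep -E 'force|tool_pos'
python3 -m handwheel '1 .001 -.0001 0 0;1 .001 -.0001 0 0;1 0 0 0 0'|grep -E 'force|tool_pos'; python3 -c "
from rig import robot;s=robot.state();print(s['ft_force'],s['wrist_torque'])"
```

```text
tool_pos: [524.2, -57.0, 38.0]
ft_force: [-2.4, 1.0, -0.1]
tool_pos: [527.7, -57.5, 38.1]
ft_force: [-0.1, -0.6, -5.5]
tool_pos: [529.5, -57.7, 38.4]
ft_force: [-0.2, -0.3, -4.1]
[-0.24210346 -0.33345114 -4.10877117] [ 0.08992845  0.37924928 -0.0150252 ]
```

```bash
python3 -m handwheel '1 .001 -.0001 -.0003 0;1 .001 -.0001 0 0;1 0 0 0 0'|grep -E 'force|tool_pos'
python3 -m handwheel '1 .001 -.0001 0 0;1 .001 -.0001 0 0;1 0 0 0 0'|grep -E 'force|tool_pos'
python3 -m handwheel '1 .001 -.0001 0 0;1 .001 -.0001 0 0;1 0 0 0 0'|grep -E 'force|tool_pos'; python3 -c "
from rig import robot;s=robot.state();print(s['ft_force'],s['wrist_torque'])"
```

```text
tool_pos: [531.5, -57.9, 38.2]
ft_force: [-0.6, -0.3, -4.7]
tool_pos: [533.5, -58.1, 38.3]
ft_force: [-0.1, -0.6, -4.4]
tool_pos: [535.5, -58.3, 38.2]
ft_force: [-0.4, -0.6, -5.9]
[-0.3594314  -0.56238139 -5.92854859] [0.03031868 0.31507915 0.01793529]
```

```bash
for i in 1; do python3 -m handwheel '1 .001 -.0001 0 0;1 .001 -.0001 0 0;1 0 0 0 0'|grep -E 'force|tool_pos'; python3 -m handwheel '1 .001 -.0001 0 0;1 .001 -.0001 0 0;1 0 0 0 0'|grep -E 'force|tool_pos'
python3 -m handwheel '1 .001 -.0001 0 0;1 .001 -.0001 0 0;1 0 0 0 0'|grep -E 'force|tool_pos'; done;python3 -c "
from rig import robot;s=robot.state();print(s['ft_force'],s['wrist_torque'])"
```

```text
tool_pos: [537.5, -58.5, 38.2]
ft_force: [-0.4, 0.4, -4.8]
tool_pos: [539.5, -58.7, 38.2]
ft_force: [-0.0, -0.2, -4.9]
tool_pos: [541.1, -58.7, 38.2]
ft_force: [0.5, 0.4, -5.3]
[ 0.52357365  0.40398412 -5.3445812 ] [0.13946258 0.37563261 0.02523211]
```

```bash
python3 -m handwheel '1 .001 -.0001 0 0;1 .001 -.0001 0 0;1 0 0 0 0'|grep -E 'force|tool_pos'; python3 -m handwheel '1 .001 -.0001 0 0;1 .001 -.0001 0 0;1 0 0 0 0';python3 -c "
from rig import robot;s=robot.state();print(s['ft_force'],s['wrist_torque'])"
```

```text
tool_pos: [541.6, -58.6, 38.0]
ft_force: [-4.1, 1.5, -2.2]
time: 15.6
tool_pos: [542.0, -58.5, 38.0]
tcp_rot: [-0.0, 0.999, -0.052, -0.003]
ft_force: [-7.7, 1.4, 1.5]
finger_gap: 15.5
[-7.74846178  1.42125262  1.46591902] [0.35576335 1.07119714 0.02436265]
```

Contact at about 35 mm depth, pushing the tray left, so its right corner is on the right flare and the rails sit well to the left (about 16 mm). I'll back off, shift left 12 mm, and try again.

```bash
python3 -m handwheel '1 -.003 .0003 0 0;1 -.003 .0003 .0 0;1 -.002 .0002 0 0;1 .0002 .002 0 0;1 .0002 .002 0 0;1 .0002 .002 0 0;1 .0002 .002 0 0;1 .0002 .002 0 0;1 .0002 .002 0 0;1 0 0 0 0'
python3 -m handwheel '1 .002 -.0002 0 0;1 .002 -.0002 0 0;1 0 0 0 0'|grep -E 'force|tool_pos'
python3 -m handwheel '1 .001 -.0001 0 0;1 .001 -.0001 0 0;1 0 0 0 0'|grep -E 'force|tool_pos'; python3 -c "
from rig import robot;s=robot.state();print(s['ft_force'],s['wrist_torque'])"
```

```text
time: 16.6
tool_pos: [538.4, -46.1, 38.2]
tcp_rot: [-0.0, 0.999, -0.052, -0.0]
ft_force: [-0.9, 0.6, -4.8]
finger_gap: 15.4
tool_pos: [543.1, -47.0, 38.3]
ft_force: [0.7, -0.7, -4.9]
tool_pos: [544.6, -47.1, 38.2]
ft_force: [0.3, -0.9, -5.8]
[ 0.27591795 -0.90449772 -5.84936875] [-0.01481866  0.25814572  0.00732382]
```

```bash
python3 -m handwheel '1 .001 -.0001 0 0;1 .001 -.0001 0 0;1 0 0 0 0'|grep -E 'force|tool_pos';python3 -m handwheel '1 .001 -.0001 0 0;1 .001 -.0001 0 0;1 0 0 0 0'|grep -E 'force|tool_pos'
python3 -m handwheel '1 .001 -.0001 0 0;1 .001 -.0001 0 0;1 0 0 0 0'|grep -E 'force|tool_pos'; python3 -c "
from rig import robot;s=robot.state();print(s['ft_force'],s['wrist_torque'])"
```

```text
tool_pos: [546.6, -47.3, 38.2]
ft_force: [0.2, 0.9, -4.6]
tool_pos: [548.7, -47.5, 38.2]
ft_force: [0.9, 0.0, -5.2]
tool_pos: [550.6, -47.7, 38.2]
ft_force: [0.8, -0.6, -5.1]
[ 0.76268249 -0.58553263 -5.05390714] [-0.00228306  0.34264313  0.02236358]
```

```bash
python3 -m handwheel '1 .001 -.0001 0 0;1 .001 -.0001 0 0;1 0 0 0 0'|grep -E 'force|tool_pos';python3 -m handwheel '1 .001 -.0001 0 0;1 .001 -.0001 0 0;1 0 0 0 0'|grep -E 'force|tool_pos'; python3 -c "
from rig import robot;s=robot.state();print(s['ft_force'],s['wrist_torque'])"
```

```text
tool_pos: [552.6, -47.8, 38.2]
ft_force: [0.6, -0.0, -4.8]
tool_pos: [554.7, -48.0, 38.2]
ft_force: [0.1, -0.5, -4.4]
[ 0.08504577 -0.5175461  -4.43272633] [ 0.04053009  0.3291247  -0.05751862]
```

```bash
python3 -m handwheel '1 .001 -.0001 0 0;1 .001 -.0001 0 0;1 0 0 0 0'|grep -E 'force|tool_pos';python3 -m handwheel '1 .001 -.0001 0 0;1 .001 -.0001 0 0;1 0 0 0 0'|grep -E 'force|tool_pos'; python3 -c "
from rig import robot;s=robot.state();print(s['ft_force'],s['wrist_torque'])"
```

```text
tool_pos: [556.7, -48.3, 38.3]
ft_force: [0.5, -0.1, -4.9]
tool_pos: [557.5, -48.1, 38.1]
ft_force: [-2.1, 0.7, -4.3]
[-2.09448837  0.73322583 -4.31361072] [0.23584968 0.57095357 0.00217478]
```

Right flare again, now almost at the throat. I'll shift left about 2.5 mm more.

```bash
python3 -m handwheel '1 -.003 .0003 0 0;1 0.0001 .0013 0 0;1 0.0001 .0012 0 0;1 .001 -.0001 0 0;1 .001 -.0001 0 0;1 0 0 0 0'|grep -E 'force|tool_pos'
python3 -m handwheel '1 .001 -.0001 0 0;1 .001 -.0001 0 0;1 0 0 0 0'|grep -E 'force|tool_pos';python3 -m handwheel '1 .001 -.0001 0 0;1 .001 -.0001 0 0;1 0 0 0 0'|grep -E 'force|tool_pos'; python3 -c "
from rig import robot;s=robot.state();print(s['ft_force'],s['wrist_torque'])"
```

```text
tool_pos: [558.1, -45.9, 38.3]
ft_force: [0.1, -0.3, -4.7]
tool_pos: [559.9, -46.1, 38.2]
ft_force: [-0.1, -0.2, -5.6]
tool_pos: [560.8, -46.0, 38.1]
ft_force: [-2.5, 2.4, -4.0]
[-2.45923408  2.42990824 -3.99279895] [ 0.17763107  0.52014748 -0.02619095]
```

```bash
python3 -m handwheel '1 -.002 .0002 0 0;1 0.0001 .0013 0 0;1 0.0001 .0012 0 0;1 .001 -.0001 0 0;1 .001 -.0001 0 0;1 0 0 0 0'|grep -E 'force|tool_pos'
python3 -m handwheel '1 .001 -.0001 0 0;1 .001 -.0001 0 0;1 0 0 0 0'|grep -E 'force|tool_pos';python3 -m handwheel '1 .001 -.0001 0 0;1 .001 -.0001 0 0;1 0 0 0 0'|grep -E 'force|tool_pos'; python3 -c "
from rig import robot;s=robot.state();print(s['ft_force'],s['wrist_torque'])"
```

```text
tool_pos: [562.3, -43.8, 38.3]
ft_force: [0.2, 0.8, -5.0]
tool_pos: [564.1, -44.0, 38.2]
ft_force: [-0.5, -0.4, -5.6]
tool_pos: [566.0, -44.2, 38.3]
ft_force: [0.5, 0.4, -5.3]
[ 0.49958629  0.40793539 -5.27397633] [0.03107712 0.33706049 0.00345417]
```

```bash
python3 -m handwheel '1 .001 -.0001 0 0;1 .001 -.0001 0 0;1 .001 -.0001 0 0;1 0 0 0 0'|grep -E 'force|tool_pos';python3 -m handwheel '1 .001 -.0001 0 0;1 .001 -.0001 0 0;1 0 0 0 0'|grep -E 'force|tool_pos'; python3 -c "
from rig import robot;s=robot.state();print(s['ft_force'],s['wrist_torque'])"
```

```text
tool_pos: [569.0, -44.5, 38.3]
ft_force: [0.5, 0.3, -5.4]
tool_pos: [571.0, -44.7, 38.2]
ft_force: [0.2, -0.3, -5.5]
[ 0.24910592 -0.33591591 -5.51310652] [ 0.06521858  0.36284423 -0.01754718]
```

```bash
python3 -m handwheel '1 .001 -.0001 0 0;1 .001 -.0001 0 0;1 .001 -.0001 0 0;1 0 0 0 0'|grep -E 'force|tool_pos'; python3 -c "
from rig import robot;s=robot.state();print(s['ft_force'],s['wrist_torque'])"
```

```text
tool_pos: [574.0, -44.9, 38.2]
ft_force: [-0.5, 0.7, -4.4]
[-0.51733286  0.72422099 -4.41709591] [ 0.03880679  0.33008577 -0.02004935]
```

```bash
python3 -m handwheel '1 .0015 -.0001 0 0;1 .0015 -.0002 0 0;1 .0015 -.0001 0 0;1 .0015 -.0002 0 0;1 0 0 0 0'|grep -E 'force|tool_pos';python3 -m handwheel '1 .0015 -.0001 0 0;1 .0015 -.0002 0 0;1 0 0 0 0'|grep -E 'force|tool_pos'; python3 -c "
from rig import robot;s=robot.state();print(s['ft_force'],s['wrist_torque'])"
```

```text
tool_pos: [580.2, -45.6, 38.3]
ft_force: [0.3, 0.3, -4.4]
tool_pos: [583.2, -45.9, 38.2]
ft_force: [-0.7, 0.1, -5.4]
[-0.70763998  0.12277338 -5.36096948] [0.05239184 0.29509644 0.02523474]
```

```bash
python3 -m handwheel '1 .0015 -.0001 0 0;1 .0015 -.0002 0 0;1 .0015 -.0001 0 0;1 .0015 -.0002 0 0;1 0 0 0 0'|grep -E 'force|tool_pos'; python3 -c "
from rig import robot;s=robot.state();print(s['ft_force'],s['wrist_torque'])"
```

```text
tool_pos: [589.2, -46.5, 38.2]
ft_force: [0.1, 0.3, -5.0]
[ 0.05036723  0.30206208 -4.96898191] [ 0.03322145  0.36420518 -0.07977569]
```

```bash
python3 -m handwheel '1 .002 -.0002 0 0;1 .002 -.0002 0 0;1 .002 -.0002 0 0;1 .002 -.0002 0 0;1 0 0 0 0'|grep -E 'force|tool_pos'; python3 -m handwheel '1 .002 -.0002 0 0;1 .002 -.0002 0 0;1 0 0 0 0'|grep -E 'force|tool_pos'; python3 -c "
from rig import robot;s=robot.state();print(s['ft_force'],s['wrist_torque'])"
```

```text
tool_pos: [597.3, -47.3, 38.2]
ft_force: [0.2, 0.6, -4.8]
tool_pos: [601.3, -47.7, 38.3]
ft_force: [0.5, -0.5, -5.3]
[ 0.45665663 -0.4600863  -5.25360143] [ 0.01784865  0.29082847 -0.11042553]
```

```bash
python3 -m handwheel '1 .002 -.0002 0 0;1 .002 -.0002 0 0;1 .002 -.0002 0 0;1 0 0 0 0'|grep -E 'force|tool_pos';  python3 -c "
from rig import robot;s=robot.state();print(s['ft_force'],s['wrist_torque'])"
```

```text
tool_pos: [607.3, -48.3, 38.3]
ft_force: [-0.3, 0.5, -5.3]
[-0.34102164  0.53078962 -5.27828502] [ 0.05497301  0.34529107 -0.01112045]
```

```bash
python3 -m handwheel '1 .002 -.0002 0 0;1 .002 -.0002 0 0;1 .002 -.0002 0 0;1 .002 -.0002 0 0;1 0 0 0 0'|grep -E 'force|tool_pos'; python3 -m handwheel '1 .002 -.0002 0 0;1 .002 -.0002 0 0;1 .002 -.0002 0 0;1 0 0 0 0'|grep -E 'force|tool_pos'; python3 -c "
from rig import robot;s=robot.state();print(s['ft_force'],s['wrist_torque'])"
```

```text
tool_pos: [615.4, -49.1, 38.3]
ft_force: [0.6, 0.4, -6.2]
tool_pos: [621.3, -49.7, 38.3]
ft_force: [0.8, -0.1, -5.5]
[ 0.79098243 -0.11159978 -5.52557662] [0.04577739 0.32679136 0.04494994]
```

```bash
python3 -m handwheel '1 .001 -.0001 0 0;1 .001 -.0001 0 0;1 .001 -.0001 0 0;1 0 0 0 0'|grep -E 'force|tool_pos';  python3 -c "
from rig import robot;s=robot.state();print(s['ft_force'],s['wrist_torque'])"
```

```text
tool_pos: [624.0, -49.9, 38.2]
ft_force: [-0.7, 0.9, -5.0]
[-0.71785028  0.86970534 -5.0348779 ] [-0.02589581  0.34614797 -0.03175729]
```

```bash
python3 -m handwheel '1 .001 -.0001 0 0;1 .001 -.0001 0 0;1 .001 -.0001 0 0;1 0 0 0 0'|grep -E 'force|tool_pos'; python3 -m handwheel '1 .001 -.0001 0 0;1 .001 -.0001 0 0;1 .001 -.0001 0 0;1 0 0 0 0'|grep -E 'force|tool_pos'; python3 -c "
from rig import robot;s=robot.state();print(s['ft_force'],s['wrist_torque'])"
```

```text
tool_pos: [627.0, -50.3, 38.2]
ft_force: [0.1, 0.2, -5.0]
tool_pos: [630.0, -50.6, 38.2]
ft_force: [-0.1, -0.5, -5.3]
[-0.0871194  -0.49192358 -5.33157701] [ 0.04660609  0.3526583  -0.00838416]
```

```bash
python3 -m handwheel '1 .001 -.0001 0 0;1 .001 -.0001 0 0;1 0 0 0 0'|grep -E 'force|tool_pos';python3 -m handwheel '1 .001 -.0001 0 0;1 .001 -.0001 0 0;1 0 0 0 0'|grep -E 'force|tool_pos';  python3 -c "
from rig import robot;s=robot.state();print(s['ft_force'],s['wrist_torque'])"
```

```text
tool_pos: [632.0, -50.7, 38.2]
ft_force: [-0.0, -0.1, -5.1]
tool_pos: [634.0, -51.0, 38.2]
ft_force: [0.1, 0.3, -4.8]
[ 0.11866056  0.29445584 -4.77807954] [0.04038197 0.29725676 0.0482055 ]
```

```bash
python3 -m handwheel '1 .001 -.0001 0 0;1 .001 -.0001 0 0;1 0 0 0 0'|grep -E 'force|tool_pos'; python3 -m handwheel '1 .001 -.0001 0 0;1 .001 -.0001 0 0;1 0 0 0 0'|grep -E 'force|tool_pos'; python3 -c "
from rig import robot;s=robot.state();print(s['ft_force'],s['wrist_torque'])"
```

```text
tool_pos: [636.0, -51.1, 38.2]
ft_force: [0.5, 0.1, -5.2]
tool_pos: [638.0, -51.3, 38.2]
ft_force: [0.5, 0.2, -5.3]
[ 0.47816995  0.18540252 -5.28903202] [0.04619501 0.30599601 0.00062769]
```

```bash
python3 -m handwheel '1 .001 -.0001 0 0;1 .001 -.0001 0 0;1 0 0 0 0'|grep -E 'force|tool_pos';  python3 -c "
from rig import robot;s=robot.state();print(s['ft_force'],s['wrist_torque'])"
```

```text
tool_pos: [639.2, -51.4, 38.1]
ft_force: [-1.8, 1.0, -3.5]
[-1.78539057  0.95919862 -3.4838948 ] [ 0.07572075  0.47641039 -0.18080007]
```

The panel touches at its right end first (Mz -0.18). I'll press lightly and turn a little clockwise to flatten it.

```bash
python3 -m handwheel '1 .001 -.0001 0 0;1 0 0 0 0'|grep -E 'force|tool_pos'; python3 -c "
from rig import robot;s=robot.state();print(s['ft_force'],s['wrist_torque'])"; python3 -m handwheel '1 0 0 0 -.3;1 .0005 0 0 0;1 0 0 0 0'; python3 -c "
from rig import robot;s=robot.state();print(s['ft_force'],s['wrist_torque'])"
```

```text
tool_pos: [639.4, -51.3, 38.1]
ft_force: [-6.1, 0.2, -2.1]
[-6.11461985  0.17224713 -2.06705649] [ 0.10945988  0.83742921 -0.36060416]
time: 29.4
tool_pos: [639.9, -51.2, 38.0]
tcp_rot: [-0.0, 0.998, -0.055, -0.001]
ft_force: [-6.2, 2.6, -0.8]
finger_gap: 15.1
[-6.18975834  2.64031697 -0.82330946] [ 0.23324063  0.99724258 -0.34477728]
```

```bash
python3 -m handwheel '1 0 0 0 -.4;1 0 0 0 0;1 0 0 0 0'|grep -E 'rot|tool_pos'; python3 -c "
from rig import robot;s=robot.state();print(s['ft_force'],s['wrist_torque'])"; python3 -m handwheel '1 0 0 0 -.4;1 .0005 0 0 0;1 0 0 0 0'|grep -E 'rot|tool_pos'; python3 -c "
from rig import robot;s=robot.state();print(s['ft_force'],s['wrist_torque'])"
```

```text
tool_pos: [640.0, -51.2, 38.1]
tcp_rot: [-0.0, 0.998, -0.058, -0.001]
[-5.42002053  3.22588315 -1.98597694] [0.3425305  0.94033172 0.07187021]
tool_pos: [639.9, -51.3, 38.0]
tcp_rot: [0.0, 0.998, -0.061, -0.002]
[-6.85457857  1.19046109 -0.66705142] [0.35100793 1.08597231 0.50215589]
```

```bash
python3 -m handwheel '1 0 0 0 .3;1 0.0005 0 0 0;1 0 0 0 0'|grep -E 'rot|tool_pos'; python3 -c "
from rig import robot;s=robot.state();print(s['ft_force'],s['wrist_torque'])
from h import *
cv2.imwrite('pics/c4.png',np.hstack([cv2.resize(cap('scene')['img'][140:300,190:330],(350,400),interpolation=2),cv2.resize(cap('wrist')['img'][:,:],(450,338))[0:338].copy() if 0 else cv2.resize(cap('wrist')['img'],(450,400))]))"
```

```text
tool_pos: [639.9, -51.2, 38.0]
tcp_rot: [-0.0, 0.998, -0.059, -0.002]
[-7.84603536  0.92163599  0.31883589] [0.31260215 1.18817757 0.18416177]
```

View pics/c4.png

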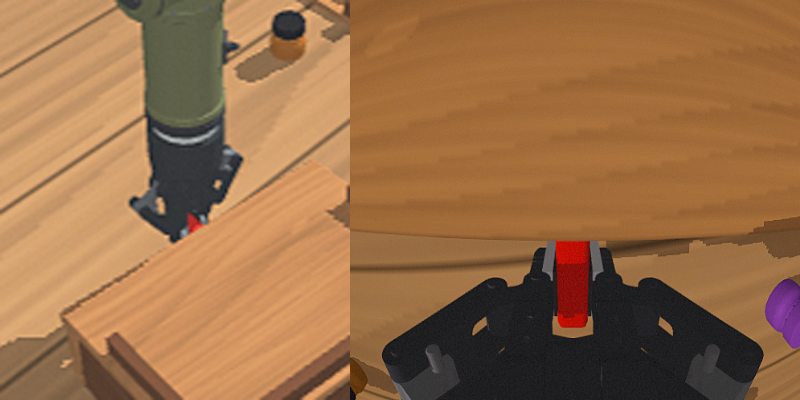

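The panel is against the desk front, with the pull held at (572,285) in the right-hand image. I'll relax the push and let go.

```bash
python3 -m handwheel '1 -.001 0 0 0;1 0 0 0 0;.6 0 0 0 0;.3 0 0 0 0;0 0 0 0 0;-.3 0 0 0 0;-.5 0 0 0 0;-.5 0 0 0 0;-.5 0 0 0 0;-.5 0 0 0 0'
python3 -m handwheel '-.5 0 0 .01 0;-.5 0 0 .02 0;-.5 0 0 .04 0;-.5 0 0 .04 0;-.5 -.02 0 .04 0;-.5 -.04 0 .03 0;-.5 -.04 0 .02 0;-.5 -.04 0 0 0;-.5 -.04 0 0 0;-.5 0 0 0 0;-.5 0 0 0 0'
python3 - <<'E'
from h import *
c=cap('wrist','w5.png');np.savez('w5.npz',**c);d=cap('side','d5.png');np.savez('d5.npz',**d);s=cap('scene','s5.png');np.savez('s5.npz',**s)
cv2.imwrite('pics/c5.png',np.hstack([cv2.resize(c['img'],(400,300)),cv2.resize(d['img'][100:280,160:400],(400,300),interpolation=2)]))
E
```

```text
time: 31.4
tool_pos: [641.2, -51.6, 38.2]
tcp_rot: [0.0, 0.998, -0.059, -0.0]
ft_force: [-0.1, -0.4, -0.1]
finger_gap: 64.0
time: 32.5
tool_pos: [460.7, -51.6, 239.3]
tcp_rot: [0.0, 0.998, -0.059, 0.001]
ft_force: [0.5, -0.8, 0.1]
finger_gap: 64.2
```

View pics/c5.png

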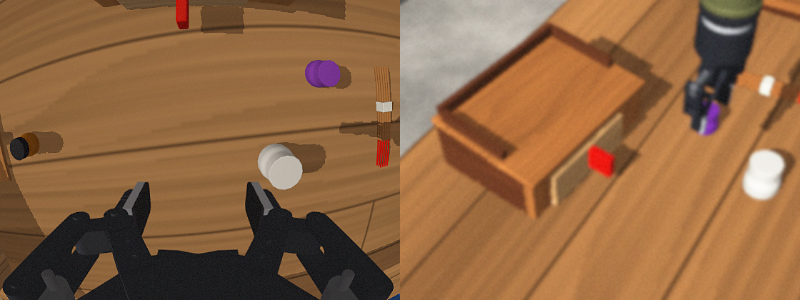

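Side view: panel flush to the front around (590,160), all bystanders in place. One last close look at the seam.

```bash
python3 -m handwheel '-.5 .02 0 0 0;-.5 .04 0 0 0;-.5 .03 0 0 0;-.5 0 0 0 0;-.5 0 0 0 0'|grep tool
python3 - <<'E'
from h import *
c=cap('wrist','w6.png');np.savez('w6.npz',**c)
cv2.imwrite('pics/c6.png',cv2.resize(c['img'][60:300,120:440],(800,600),interpolation=2))
E
```

```text
tool_pos: [552.3, -51.6, 237.2]
```

View pics/c6.png

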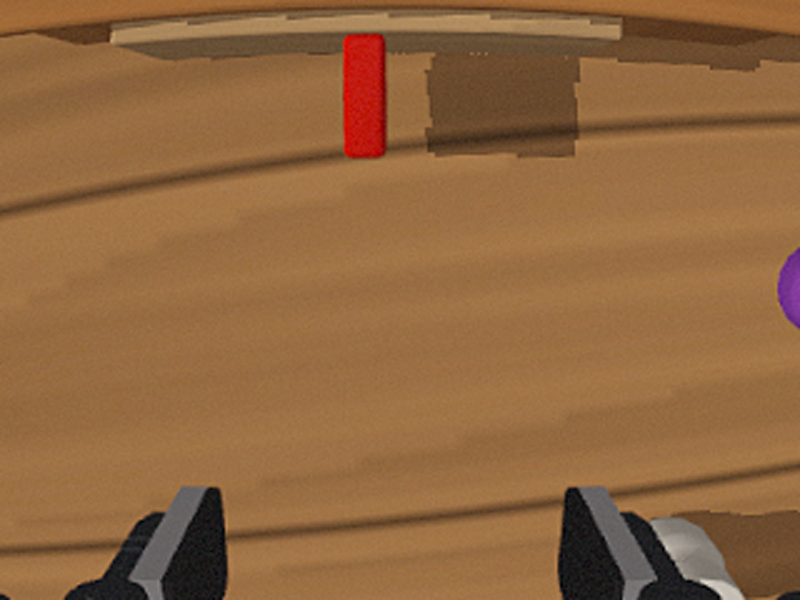

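The seam looks parallel to the desk edge: panel corners at (112,43) and (620,38), pull untouched. I'll hand in.

```bash
python3 -c "
from rig import robot;print(robot.sign_off(), robot.state()['time'])"
```

```text
the job is handed in; nothing more can be done
the job is handed in; nothing more can be done
```

The smaller white jar is standing in the tray, and the tray is fully home under the desk with its panel against the front. The robot has let go and is clear. I handed it in at about 33 s of the 72 s allowed; the hand-in reports no verdict.

- **Jar:** I set it upright in the middle of the tray. A close look before the push showed it standing. I could not see it once inside the bay; nothing felt during the slide suggested a knock.
- **Rails:** The tray's right corner met the right-hand flare three times. Each time I backed off and shifted left (12, 2.5 and 2.5 mm), and then it slid in freely. That puts the rails roughly 17 mm left of the middle. Readings taken after each small step peaked at about 8 N against the desk, under the 20 N limit.
- **Panel:** Its right end touched first, so I turned it slightly until it met the front on both sides. The turning force changed sign and the tray stopped advancing, which fits a flat contact. After release, the side and wrist pictures showed the panel lined up with the desk edge.
- **Other objects:** The pictures after release showed the amber jar, incense bundle, purple jar and larger white jar where they were. I did not look specifically at the paddle at the end, but the arm never went near it.

One estimate was off: the panel met the desk about 3 mm deeper than the cameras predicted. That is within the camera error, so I relied on the contact instead.

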